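# Take the test gauge off the bench air outlet

## Task

The air is shut off at the bench outlet and the pressure check is finished: draw the coupler's spring sleeve right back so that the gauge's plug pops out a little, then let go of the sleeve so that it springs fully forward again while the gauge still rests in the coupler. Then ease the freed gauge straight out of the coupler without wrenching it and lay it gently on its side on the lining of the shallow tray. Leave the two paint jars and the wrench where they are.

Things in the scene. Friction and masses are not known exactly. Their poses are not given: they have to be found in the camera images.
- pedestal: Bench air outlet, immovable: round flange 84 mm wide, aluminium column 34 mm thick, ball head 48 mm wide with its centre 105 mm up. Origin under the column on the bench, x axis level, towards the side the coupler points to: the robot's left, 63 to 132 degrees from world +x towards +y. A yellow valve handle at 62 mm height on the column's other side is already shut and stays so
- coupler: Brass quick coupler, fixed on the ball head, rising at 35 degrees above level. Origin: centre of its round mouth, 75 mm from the ball's centre, 148 mm above the bench. x axis: along the coupler, out of the mouth and upward; y level; z up, leaning back over the column. Along x: mouth 0, sleeve +1 to -29 mm when forward, hexagon 27 mm wide at -41 to -52 mm, then the ball
- sleeve (a joint): The coupler's spring sleeve (m): 0 = fully forward, grows as it is drawn back along the coupler's -x, stop at 0.009. The spring takes 5 N at 0 and 9 N at the stop. Drawn back 0.0068 or more, it frees the plug, and a spring inside pushes gauge and plug 12 mm out within 0.5 s; there they stay, resting in the coupler. Let go, the sleeve returns by itself
- sleeve_grip (a point): Point on the sleeve's axis in the middle of its grip, 11 mm behind the mouth when forward; moves with the sleeve, axes as the coupler's. The sleeve is a knurled steel ring, 30 mm wide and 24 mm long, with a rear collar 36 mm wide, 12 to 18 mm behind this point, that fingers can push on. Free beside and above; the gauge's case, 46 mm wide, begins 35 mm ahead of this point
- gauge: Loose pressure gauge, about 0.19 kg: twelve-sided black rubber case 46 mm across, 28 mm long, white dial in front, stem and plug behind. Origin: centre of the case; x along the stem, out of the dial (dial +14 mm, case back -14 mm, brass hexagon 20 mm wide at -18 to -32 mm, plug up to 17 mm wide to -74 mm). Balance point about 10 mm behind the origin. Any turn about x is alike
- plug_tip (a point): Centre of the free end of the gauge's plug, 74 mm behind the gauge's origin on its axis. On the coupler's axis it is 36 mm inside the mouth when locked (gauge origin 38 mm ahead of the mouth) and 24 mm inside when popped out (origin 50 mm ahead); wholly out with the origin 74 mm ahead
- tray: Shallow plywood tray fixed on the bench, 200 x 170 mm (x by y) outside, walls 9 mm thick and 24 mm high; origin at the centre of its underside. The grey lining inside, 182 x 152 mm, lies 9 mm above the bench. A gauge lying on its side on it has its origin 32 mm above the bench
- jar_violet: Closed jar of violet paint with a black lid, 64 mm wide, 85 mm high, standing; origin at the centre of its underside. Leave alone
- jar_green: Closed jar of green paint with a red lid, 64 mm wide, 85 mm high, standing; origin at the centre of its underside. Leave alone
- wrench: Steel wrench lying on the bench; origin at the middle of its underside. Leave alone
Not all that is in view belongs to the job. Leave any pink look-alike of the gauge alone.

How it is judged:
On the way, in this order (a step that is already met when the one before it is completed fails the run):
1. the sleeve is drawn back far enough to free the plug (value of joint sleeve above 0.0068 m), for 0.1 s.
2. the plug has popped out, the sleeve is let go and fully forward, and the gauge still rests in the coupler (value of joint sleeve below 0.0015 m and contact force between the fingers and sleeve below 0.1 N and x of plug_tip in the frame of coupler between -0.028 and -0.012 m), for 0.2 s.
3. the gauge is drawn out of the coupler in the gripper (distance between plug_tip and coupler above 0.02 m and x of plug_tip in the frame of coupler above 0.005 m and contact force between the fingers and gauge above 0.5 N), for 0.1 s.
At the end, for the whole second after the job is handed in: The gauge lies on its side, at rest, on the tray's lining: case centre and plug tip both within the walls, case centre 27 to 37 mm above the bench, axis within 20 degrees of level. The sleeve is forward (within 1.5 mm) (x of gauge in the frame of tray between -0.091 and 0.091 m and y of gauge in the frame of tray between -0.076 and 0.076 m and x of plug_tip in the frame of tray between -0.091 and 0.091 m and y of plug_tip in the frame of tray between -0.076 and 0.076 m and height (world z) of gauge between 0.027 and 0.037 m and angle between gauge's own x axis and vertical between 1.2 and 1.94 rad and linear speed of gauge below 0.02 m/s and value of joint sleeve below 0.0015 m); the robot touches nothing.
It fails at once if the gauge is wrenched or knocked in the coupler (over 200 N between them) (contact force between gauge and pedestal above 200 N).
It fails at once if the gauge is slammed into the tray (over 60 N) (contact force between gauge and tray above 60 N).
It fails at once if the gauge is dropped: it moves faster than 0.4 m/s, as in a fall of 1 cm or more, while out of the fingers (linear speed of gauge above 0.4 m/s and contact force between the fingers and gauge below 0.1 N).
It fails at once if a jar or the wrench is moved by more than 3 cm (distance of any of jar_violet, jar_green, wrench from where it was at the start of the episode above 0.03 m).
It also fails if it takes over 46 s, if anything falls off the work surface, if the arm or the gripper's body presses on something with over 40 N, if the wrist force passes 120 N, or if a joint passes its speed limit or range.

## Robot

A 6-joint arm with a two-finger parallel gripper is mounted at the origin on the work surface. World frame = base frame: x ahead of the robot, y to its left, z up, the work surface at z = 0. Lengths are in m, angles in rad, forces in N, time in s.
With the tool pointing down it reaches from about 0.3 to 0.85 m from the base axis. Payload 5.4 kg.
Tool frame: the origin (TCP) lies between the finger pads; the fingertips stand 22 mm ahead of it and the grasp point (between the pads) lies 3 mm ahead of it (bot.tips_ahead is the z of the fingertips in the tool frame, in m); z points along the fingers, y is the direction in which the jaws open and shut (so a half turn about z gives the same grasp; the last joint's range is limited). The gripper opens to 85 mm and grips with 20 to 120 N. Pads are 22 mm wide; open, the fingers measure 114 mm over their backs; the gripper's body (76 mm by 85 mm) begins 54 mm behind the grasp point. The pads swing forward as they close: fully open they stand 13 mm farther back than shut.
Start: joints at [-0.21, 0.158, 1.597, -0, 1.386, -0.21], TCP at [0.575, -0, 0.253] pointing down, gripper open.
Joint ranges: [-2.91, 2.91], [-0.94, 2.29], [0.18, 2.7], [-1.29, 4.43], [0.17, 2.64], [-3, 3]. Speed limits (rad/s): [2.57, 2.57, 3.14, 3.14, 3.14, 3.14].

## Interface

Orientations are given as [roll, pitch, yaw] about the fixed x, y, z axes, in that order (R = Rz(yaw) Ry(pitch) Rx(roll)).
In Python, from cell import bot gives the robot as it stands. The module is installed in compiled form; this text tells all that it offers.
- The arm moves only by the shell command python3 -m jog 'ROWS' [FORCE]. ROWS is JSON, a list of rows, each a list of 3 entries, a list of its own where there are three numbers: the opening in per cent of the stroke, from 0 (shut) to 100 (fully open), then the shift along the tool's x, y, z in mm, then the turn, a rotation vector about the tool's x, y, z in degrees. In form: [[grip, [x, y, z], [rx, ry, rz]], ...]. A call has 1 to 20 rows; each row is the pose to reach, as a shift and turn from the pose commanded when the call began, along the tool's axes at that moment; what a row does not reach only later rows make up. A row lasts 1/10 s, in which the tool goes at most 50 mm and 8.59 degrees, less where a joint would pass 70% of its speed; a pose out of reach is approached as far as the arm can. A call with a gripper value outside its range is refused whole. The fingers move at their own pace and stop on an object; FORCE is the grip in N (left out, the last holds). Time passes only in rows, so rows that repeat a pose let the fingers close. It gives the time, the measured TCP pose, the force and the opening at its end, in the units of the state.
- bot.get_obs(): the state, without advancing time (a new reading comes with each control period).
- bot.camera(name): name is "scene" or "side" or "wrist"; returns a dict with "frame" (384x512x3 uint8, blue, green, red), "z_map" (384x512 float32, m along the optical axis (not along the pixel's ray), 0 where there is no reading), "K" (3x3 intrinsics, pixels), "rvec" (rotation vector, rad) and "tvec" (3), from world to camera coordinates, as OpenCV has them; the wrist camera has in their place "mount" (4x4, takes a point from camera to tool coordinates, whose origin is the TCP and whose axes are the flange's). Camera axes: x right, y down, z forward; pixel columns grow to the right and rows downward; lengths in m; the calibration is good to about 2 mm. A picture is of the moment at which its call begins: read the wrist's pose just before it.
- bot.job_done(): hands the job in, once; it reports no verdict.
The state is a dict: "time_s": time; "joint_pos": joint angles; "qd": joint speeds; "effort": joint torques, N m; "tcp_pos": TCP position; "tcp_rot": TCP orientation; "ft_force": force on the tool from outside, world axes, zero at the start; "wrist_torque": the same for the moment, N m; "width": opening from 0.0 (shut) to 1.0 (fully open).
Only numpy, scipy, OpenCV 4.12 (cv2) and the standard library are available. Lean on these libraries where they do the work, as an engineer would, in place of code of your own. Each camera call takes 0.05 s, during which the arm holds its last target.

## Working session

There is one attempt and no reset: what is moved stays moved. The work goes in short steps, Python scripts to look and compute and a shell command to move; the robot and the scene stay as the last step left them, time stands still between calls to the robot, and variables do not carry over. Pictures are saved under pics/ and viewed, and the job is handed in when it is done.

```bash
mkdir -p pics; ls; cat > h.py <<'E'
from cell import bot
import numpy as np, cv2
from scipy.spatial.transform import Rotation as R
def snap(n,fn):
    o=bot.get_obs(); c=bot.camera(n); cv2.imwrite('pics/'+fn+'.png',c['frame'])
    if 'mount' in c:
        T=np.eye(4);T[:3,:3]=R.from_euler('xyz',o['tcp_rot']).as_matrix();T[:3,3]=o['tcp_pos']
        M=T@c['mount']
    else:
        W=np.eye(4);W[:3,:3]=cv2.Rodrigues(np.array(c['rvec'],float))[0];W[:3,3]=np.ravel(c['tvec']);M=np.linalg.inv(W)
    np.savez('pics/'+fn+'.npz',z=c['z_map'],K=c['K'],M=M,f=c['frame']); return c
def cloud(fn):
    d=np.load('pics/'+fn+'.npz');z=d['z'];K=d['K'];v,u=np.mgrid[:z.shape[0],:z.shape[1]]
    P=np.stack([(u-K[0,2])/K[0,0]*z,(v-K[1,2])/K[1,1]*z,z,np.ones_like(z)],-1)@d['M'].T
    P=P[...,:3];P[z<=0]=np.nan;return P,d['f']
def proj(fn,p):
    d=np.load('pics/'+fn+'.npz');q=np.linalg.inv(d['M'])@np.append(p,1);q=d['K']@q[:3];return q[:2]/q[2]
E
python3 - <<'E'
from h import *
for n in('scene','side','wrist'): snap(n,n+'0')
o=bot.get_obs();print({k:np.round(v,3) for k,v in o.items()},bot.tips_ahead)
print(bot.camera('wrist')['mount'])
E
```

```text
pics
{'time_s': np.float64(0.15), 'joint_pos': array([-0.21 ,  0.159,  1.598, -0.   ,  1.386, -0.21 ]), 'qd': array([ 0.001, -0.001, -0.003, -0.   ,  0.001,  0.001]), 'effort': array([-0.0000e+00, -3.9638e+01, -3.3178e+01, -0.0000e+00,  6.0000e-03,
        0.0000e+00]), 'tcp_pos': array([0.575, 0.   , 0.253]), 'tcp_rot': array([-3.14 , -0.   ,  1.571]), 'ft_force': array([-0.392,  0.235,  0.672]), 'wrist_torque': array([-0.006,  0.041,  0.   ]), 'width': np.float64(1.001)} 0.022
[[ 7.77197589e-05 -9.54374622e-01 -2.98611913e-01  7.70320668e-02]
 [ 9.99999973e-01  1.39827296e-04 -1.86623050e-04  1.33955796e-04]
 [ 2.19862399e-04 -2.98611891e-01  9.54374607e-01 -1.20635946e-01]
 [ 0.00000000e+00  0.00000000e+00  0.00000000e+00  1.00000000e+00]]
```

View pics/scene0.png

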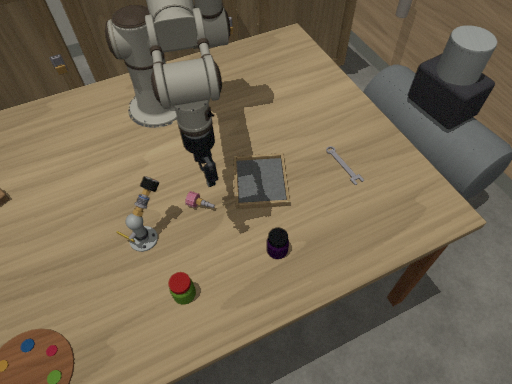

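View pics/side0.png

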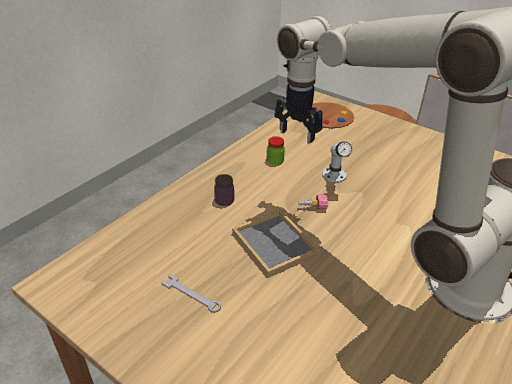

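View pics/wrist0.png

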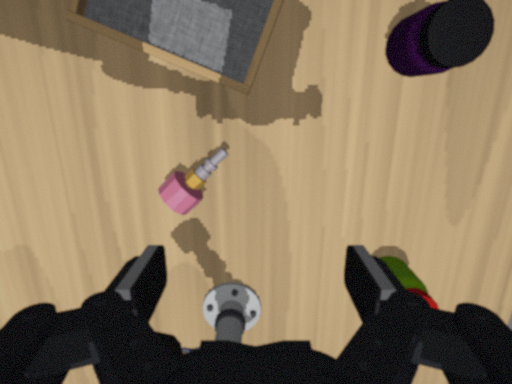

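The pressure gauge with the white dial is at scene (150,184) and side (343,149), in the coupler on the pedestal, whose flange is at scene (145,238). The pink look-alike lies on the bench at scene (195,202). The tray is at scene (262,181). I'll enlarge the crops and take cloud measurements.

```bash
python3 - <<'E'
from h import *
for n,(x0,y0,x1,y1) in {'scene0':(110,165,220,255),'side0':(300,125,380,190)}.items():
    P,f=cloud(n)
    c=cv2.resize(f[y0:y1,x0:x1],None,fx=7,fy=7,interpolation=cv2.INTER_CUBIC);cv2.imwrite('pics/'+n+'c.png',c[:600,:800])
    print(n)
    sub=P[y0:y1,x0:x1].reshape(-1,3)
for n,pts in {'scene0':[(143,240),(150,184),(134,222),(262,181),(234,160),(284,156),(290,204),(236,207),(278,240),(182,280)],'side0':[(335,175),(343,149),(338,160),(270,243),(234,234),(271,271),(312,246),(276,217)]}.items():
    P,f=cloud(n)
    for u,v in pts: print(n,(u,v),np.round(P[v,u],3))
E
```

```text
scene0
side0
scene0 (143, 240) [ 0.558 -0.217  0.02 ]
scene0 (150, 184) [nan nan nan]
scene0 (134, 222) [ 0.556 -0.216  0.12 ]
scene0 (262, 181) [0.511 0.196 0.008]
scene0 (234, 160) [0.401 0.146 0.023]
scene0 (284, 156) [0.444 0.314 0.001]
scene0 (290, 204) [ 0.627  0.239 -0.001]
scene0 (236, 207) [0.57  0.077 0.013]
scene0 (278, 240) [0.761 0.123 0.08 ]
scene0 (182, 280) [ 0.757 -0.154  0.084]
side0 (335, 175) [ 0.531 -0.201  0.012]
side0 (343, 149) [ 0.481 -0.124  0.177]
side0 (338, 160) [ 0.529 -0.202  0.074]
side0 (270, 243) [0.513 0.205 0.007]
side0 (234, 234) [0.62  0.238 0.004]
side0 (271, 271) [0.442 0.298 0.016]
side0 (312, 246) [0.403 0.155 0.022]
side0 (276, 217) [0.565 0.101 0.007]
```

```bash
python3 - <<'E'
from h import *
for n in('scene0','side0','wrist0'):
    P,f=cloud(n); Q=P.reshape(-1,3)
    # everything near pedestal
    z=Q[:,2]
    for lo,hi in ((.05,.08),(.08,.13),(.13,.16),(.16,.22)):
        m=(z>lo)&(z<hi)&(Q[:,1]>.0)&(Q[:,1]<.5)&(Q[:,0]>.3)&(Q[:,0]<.9)
        if m.sum(): print(n,lo,m.sum(),np.round(np.median(Q[m],0),3),np.round(Q[m].min(0),3),np.round(Q[m].max(0),3))
E
```

```text
scene0 0.05 143 [0.772 0.114 0.059] [0.731 0.096 0.05 ] [0.783 0.157 0.08 ]
scene0 0.08 289 [0.752 0.127 0.084] [0.723 0.099 0.08 ] [0.778 0.154 0.09 ]
side0 0.05 169 [0.734 0.15  0.061] [0.718 0.105 0.05 ] [0.775 0.164 0.08 ]
side0 0.08 163 [0.749 0.131 0.084] [0.721 0.101 0.08 ] [0.78  0.157 0.089]
wrist0 0.05 1475 [0.726 0.121 0.06 ] [0.717 0.096 0.05 ] [0.766 0.159 0.08 ]
wrist0 0.08 3788 [0.748 0.128 0.085] [0.721 0.1   0.08 ] [0.778 0.152 0.088]
```

View pics/scene0c.png

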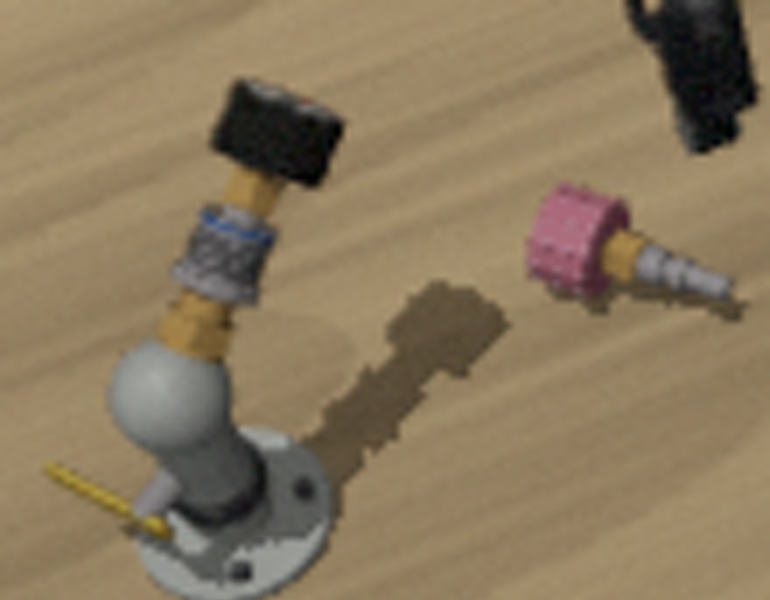

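View pics/side0c.png

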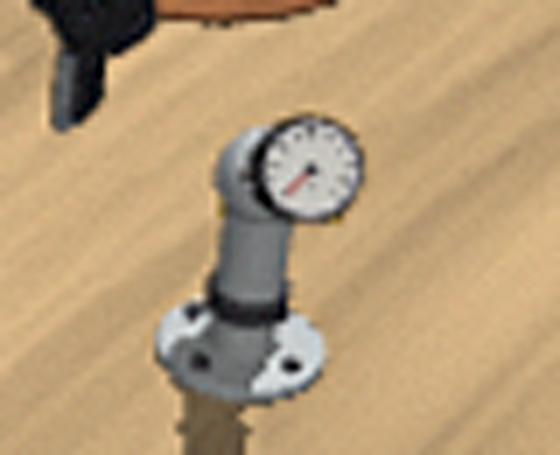

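```bash
cat > fit.py <<'E'
from h import *
from scipy.optimize import least_squares
def pedfit(names):
    B=[];
    for n in names:
        P,f=cloud(n);Q=P.reshape(-1,3)
        m=(Q[:,2]>.03)&(Q[:,2]<.26)&(np.hypot(Q[:,0]-.53,Q[:,1]+.18)<.14)
        B.append(Q[m])
    return B
E
python3 - <<'E'
from fit import *
for n,q in zip(('scene0','side0','wrist0'),pedfit(('scene0','side0','wrist0'))):
    print(n,len(q))
    for lo in np.arange(.03,.26,.02):
        m=(q[:,2]>lo)&(q[:,2]<=lo+.02)
        if m.sum(): print(round(lo,2),m.sum(),np.round(q[m].mean(0),3),np.round(q[m].min(0),3),np.round(q[m].max(0),3))
E
```

```text
scene0 968
0.03 108 [ 0.533 -0.153  0.039] [ 0.481 -0.235  0.03 ] [ 0.563 -0.042  0.049]
0.05 118 [ 0.555 -0.235  0.063] [ 0.524 -0.275  0.051] [ 0.575 -0.199  0.07 ]
0.07 39 [ 0.555 -0.216  0.077] [ 0.542 -0.247  0.07 ] [ 0.566 -0.199  0.088]
0.09 49 [ 0.557 -0.215  0.103] [ 0.528 -0.239  0.092] [ 0.566 -0.19   0.11 ]
0.11 215 [ 0.547 -0.212  0.121] [ 0.526 -0.239  0.111] [ 0.565 -0.172  0.13 ]
0.13 136 [ 0.525 -0.184  0.14 ] [ 0.492 -0.219  0.13 ] [ 0.548 -0.155  0.15 ]
0.15 126 [ 0.507 -0.159  0.158] [ 0.465 -0.187  0.15 ] [ 0.524 -0.115  0.169]
0.17 155 [ 0.497 -0.142  0.181] [ 0.469 -0.164  0.17 ] [ 0.514 -0.117  0.19 ]
0.19 22 [ 0.491 -0.141  0.192] [ 0.481 -0.148  0.19 ] [ 0.501 -0.131  0.196]
side0 431
0.03 67 [ 0.535 -0.193  0.04 ] [ 0.487 -0.223  0.031] [ 0.564 -0.045  0.049]
0.05 54 [ 0.538 -0.208  0.059] [ 0.526 -0.27   0.05 ] [ 0.573 -0.192  0.068]
0.07 48 [ 0.538 -0.202  0.078] [ 0.525 -0.223  0.07 ] [ 0.558 -0.194  0.09 ]
0.09 27 [ 0.542 -0.194  0.099] [ 0.526 -0.201  0.092] [ 0.557 -0.188  0.109]
0.11 34 [ 0.55  -0.198  0.118] [ 0.525 -0.222  0.11 ] [ 0.564 -0.169  0.
[... 167 characters left out ...]
[ 0.485 -0.13   0.18 ] [ 0.463 -0.148  0.17 ] [ 0.512 -0.113  0.19 ]
0.19 12 [ 0.486 -0.136  0.192] [ 0.471 -0.144  0.19 ] [ 0.495 -0.129  0.194]
wrist0 1440
0.03 563 [ 0.529 -0.161  0.04 ] [ 0.481 -0.227  0.03 ] [ 0.561 -0.042  0.05 ]
0.05 304 [ 0.542 -0.203  0.06 ] [ 0.524 -0.216  0.05 ] [ 0.558 -0.198  0.07 ]
0.07 158 [ 0.543 -0.201  0.075] [ 0.526 -0.211  0.07 ] [ 0.557 -0.198  0.082]
0.11 12 [ 0.515 -0.171  0.123] [ 0.511 -0.173  0.12 ] [ 0.517 -0.167  0.127]
0.13 57 [ 0.509 -0.155  0.14 ] [ 0.498 -0.164  0.13 ] [ 0.515 -0.129  0.149]
0.15 320 [ 0.503 -0.126  0.162] [ 0.489 -0.136  0.15 ] [ 0.512 -0.115  0.17 ]
0.17 26 [ 0.505 -0.127  0.171] [ 0.499 -0.133  0.17 ] [ 0.509 -0.117  0.173]
```

```bash
cat >> fit.py <<'E'
def cyl(t,r,a,b,rad):
    dx=np.maximum(a-t,t-b);dr=r-rad
    return np.where((dx<0)&(dr<0),np.maximum(dx,dr),np.hypot(np.maximum(dx,0),np.maximum(dr,0)))
def res(p,Q,pop=0.):
    x,y,psi=p
    c=np.array([x,y,.105]);a=np.array([np.cos(psi)*np.cos(np.radians(35)),np.sin(psi)*np.cos(np.radians(35)),np.sin(np.radians(35))])
    d=Q-c;t=d@a;r=np.linalg.norm(d-t[:,None]*a,axis=1)
    rv=np.hypot(d[:,0],d[:,1])
    D=[np.linalg.norm(d,axis=1)-.024,cyl(Q[:,2],rv,.01,.1,.017),cyl(t,r,.0,.05,.0125),cyl(t,r,.052,.076,.015),cyl(t,r,.046,.052,.018),
       cyl(t,r,.099+pop,.127+pop,.0225),cyl(t,r,.081+pop,.095+pop,.0095),cyl(t,r,.07,.1+pop,.0085)]
    return np.min(np.abs(D),0)
def dofit(names,x0=(.54,-.212,2.15),pop=0.):
    out=[]
    B=pedfit(names)
    for Q in B+[np.vstack(B)]:
        Q=Q[(Q[:,2]>.085)]
        s=least_squares(res,x0,loss='soft_l1',f_scale=.002,args=(Q,pop));out.append(s.x)
        print(len(Q),np.round(s.x,4),'deg',round(np.degrees(s.x[2]),2),'med',np.median(np.abs(s.fun)))
    return out
E
python3 - <<'E'
from fit import *
dofit(['scene0','side0','wrist0'])
# tray from rims
for n in('scene0','side0','wrist0'):
    P,f=cloud(n);Q=P.reshape(-1,3)
    m=(Q[:,2]>.02)&(Q[:,2]<.028)&(np.hypot(Q[:,0]-.51,Q[:,1]-.195)<.16)
    q=Q[m][:,:2].astype(np.float32)
    print(n,len(q),cv2.minAreaRect(q))
    m=(Q[:,2]>.003)&(Q[:,2]<.04)&(np.hypot(Q[:,0]-.53,Q[:,1]+.02)<.1)
    print(n,'pink',np.round(Q[m].min(0),3),np.round(Q[m].max(0),3),np.round(Q[m].mean(0),3))
E
```

```text
706 [ 0.5405 -0.215   2.1978] deg 125.92 med 0.0010705894108102316
270 [ 0.542  -0.2134  2.1854] deg 125.22 med 0.0015840962116495522
415 [ 0.5367 -0.2167  2.1435] deg 122.81 med 0.0004038298444894173
1391 [ 0.5405 -0.2146  2.1916] deg 125.57 med 0.0008881645618732462
scene0 459 ((0.5061181783676147, 0.19197732210159302), (0.16993001103401184, 0.2032669633626938), 68.29108428955078)
scene0 pink [ 0.458 -0.115  0.003] [0.621 0.075 0.04 ] [ 0.515 -0.021  0.023]
side0 623 ((0.5054715275764465, 0.19488245248794556), (0.17287111282348633, 0.20554275810718536), 68.3466796875)
side0 pink [ 0.438 -0.111  0.003] [0.627 0.075 0.039] [ 0.505 -0.012  0.02 ]
wrist0 2713 ((0.49155545234680176, 0.15935595333576202), (0.09820660203695297, 0.19983145594596863), 68.261474609375)
wrist0 pink [ 0.438 -0.06   0.003] [0.543 0.019 0.04 ] [ 0.505 -0.016  0.03 ]
```

```bash
cat > geo.py <<'E'
from h import *
PX,PY,PSI=.5405,-.2147,np.radians(125.5)
def axes(psi):
    c,s=np.cos(np.radians(35)),np.sin(np.radians(35))
    a=np.array([np.cos(psi)*c,np.sin(psi)*c,s]);zc=np.array([-np.cos(psi)*s,-np.sin(psi)*s,c]);return a,np.cross(zc,a),zc
def delta(pos,Rm):
    """pos of grasp point (3mm ahead of TCP), tool rotation -> row entries from current pose"""
    o=bot.get_obs();R0=R.from_euler('xyz',o['tcp_rot']).as_matrix()
    tcp=pos-.003*Rm[:,2]
    print('shift mm',np.round(R0.T@(tcp-o['tcp_pos'])*1e3,1),'rot deg',np.round(np.degrees(R.from_matrix(R0.T@Rm).as_rotvec()),2),'width',o['width'],'t',o['time_s'])
def coupR(psi=PSI):
    a,yc,zc=axes(psi);return np.stack([a,-yc,-zc],1)
def on_axis(t,h=0,px=None,py=None,psi=None):
    px=PX if px is None else px;py=PY if py is None else py;psi=PSI if psi is None else psi
    a,yc,zc=axes(psi);return np.array([px,py,.105])+(.075+t)*a+h*zc
E
python3 - <<'E'
from geo import *
print(on_axis(-.011),coupR(),np.linalg.det(coupR()))
delta(on_axis(-.009,.09),coupR())
E
```

```text
[ 0.51005622 -0.1720194   0.14170889] [[-4.75684013e-01  8.14115518e-01 -3.33077532e-01]
 [ 6.66884391e-01  5.80702956e-01  4.66957478e-01]
 [ 5.73576436e-01 -2.77555756e-17 -8.19152044e-01]] 1.0
shift mm [-214.2  -34.5   33.6] rot deg [ 10.78  33.83 -34.39] width 0.9977605479375036 t 0.2
```

```bash
python3 -m jog '[[100,[-40,-6,-20],[1.8,5.6,-5.7]],[100,[-80,-12,-20],[3.6,11.3,-11.5]],[100,[-120,-18,-20],[5.4,16.9,-17.2]],[100,[-160,-26,-10],[7.2,22.5,-22.9]],[100,[-190,-31,0],[9,28.2,-28.6]],[100,[-214,-34,10],[10.8,33.8,-34.4]],[100,[-214,-34,24],[10.8,33.8,-34.4]],[100,[-214,-34,24],[10.8,33.8,-34.4]],[100,[-214,-34,24],[10.8,33.8,-34.4]],[100,[-214,-34,24],[10.8,33.8,-34.4]]]' 40
python3 - <<'E'
from geo import *
snap('wrist','w1');snap('side','s1')
delta(on_axis(-.009,.0),coupR())
print(bot.get_obs()['joint_pos'],bot.get_obs()['ft_force'])
E
```

```text
time_s: 1.2
tcp_pos: [0.5416, -0.2131, 0.2314]
tcp_rot: [3.14, -0.606, 2.193]
ft_force: [-0.9, 0.3, 0.9]
width: 1.003
shift mm [ -6.4  -1.7 100.2] rot deg [0.01 0.26 0.11] width 1.0019990788453272 t 1.3
[-0.66392416  0.59073756  1.18865591  0.17450939  1.94376118 -1.27041739] [-0.23140794 -0.48665117  0.22881902]
```

View pics/w1.png

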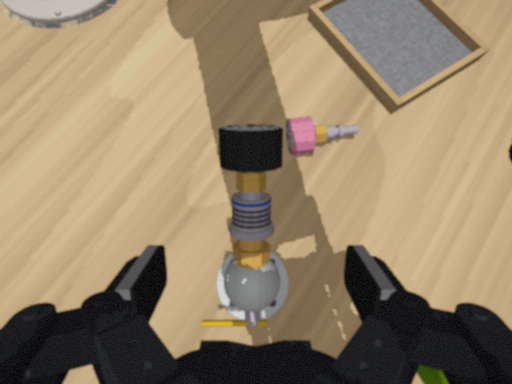

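```bash
python3 - <<'E'
from fit import *
dofit(['w1'])
dofit(['w1','s1'])
P,f=cloud('w1')
from geo import *
# axis overlay
img=f.copy()
for t in(-.03,-.011,0,.024,.052): 
    u=proj('w1',on_axis(t));print(t,u)
    cv2.circle(img,tuple(int(x) for x in u),3,(0,0,255),-1)
cv2.imwrite('pics/w1o.png',img)
E
```

```text
13794 [ 0.5892 -0.2222  2.7248] deg 156.12 med 0.02178416975417853
13794 [ 0.5892 -0.2222  2.7248] deg 156.12 med 0.02178416975417853
13794 [ 0.5892 -0.2222  2.7248] deg 156.12 med 0.02178416975417853
396 [ 0.5448 -0.216   2.1868] deg 125.3 med 0.004127558285013516
14190 [ 0.5888 -0.2215  2.7247] deg 156.11 med 0.02240977641896188
-0.03 [252.10616195 231.23874589]
-0.011 [252.08027745 209.05707689]
0 [252.06471349 195.71956837]
0.024 [252.0291785  165.26791978]
0.052 [251.9847497  127.19473776]
```

View pics/w1o.png

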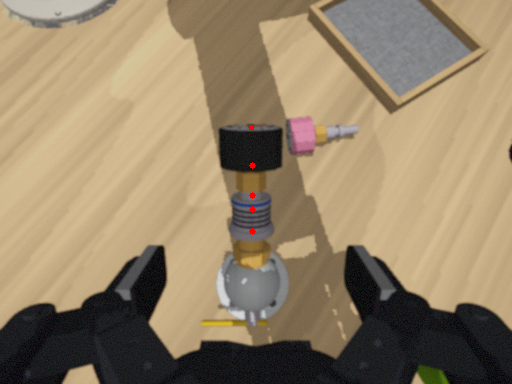

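```bash
python3 - <<'E'
from fit import *
from geo import *
P,f=cloud('w1');Q=P[110:300,200:300].reshape(-1,3);Q=Q[Q[:,2]>.085]
s=least_squares(res,(.5405,-.2147,PSI),loss='soft_l1',f_scale=.001,args=(Q,));print(len(Q),np.round(s.x,4),np.degrees(s.x[2]),np.median(s.fun))
# profile in coupler frame
a,yc,zc=axes(PSI);d=Q-on_axis(0);t=d@a;y=d@yc;z=d@zc
for lo in np.arange(-.06,.06,.004):
    m=(t>=lo)&(t<lo+.004)
    if m.sum(): print(round(lo*1e3),m.sum(),np.round(1e3*np.array([y[m].min(),y[m].max(),z[m].max()]),1))
E
```

```text
8170 [ 0.5402 -0.2149  2.1957] 125.80246506493778 0.0005304460428873278
-60 368 [-17.2  18.4  19.7]
-56 144 [-14.7  15.6  16.9]
-52 173 [-14.6  15.7  15.7]
-48 169 [-14.5  15.6  15.3]
-44 282 [-14.5  15.5  15.3]
-40 123 [-10.4  11.4  12.4]
-36 70 [-9.5 10.3 12.1]
-32 84 [-16.5  18.2  19.2]
-28 249 [-17.3  18.2  19.7]
-24 254 [-16.6  17.4  18.2]
-20 196 [-14.   15.6  16.6]
-16 186 [-13.9  15.5  17.3]
-12 199 [-13.9  15.5  16.7]
-8 207 [-13.8  15.4  16.9]
-4 281 [-14.6  15.3  16.9]
0 236 [-13.7  15.2  15.9]
4 113 [-10.7  11.5  10.6]
8 160 [-10.7  12.3  10.6]
12 164 [-10.6  12.2  10.7]
16 177 [-10.6  12.2  10.4]
20 5 [-19.5  21.6  20.4]
24 346 [-22.1  23.3  23. ]
28 360 [-21.8  23.1  23.9]
32 359 [-21.7  24.   23.3]
36 378 [-21.6  24.   23.2]
40 376 [-21.5  23.6  23. ]
44 382 [-21.4  23.4  22.8]
48 410 [-22.1  23.1  22.8]
52 289 [-19.2  21.5  20.1]
```

```bash
python3 - <<'E'
import cv2
i=cv2.imread('pics/w1.png');cv2.imwrite('pics/w1c.png',cv2.resize(i[110:320,170:340],None,fx=2.8,fy=2.8,interpolation=cv2.INTER_CUBIC))
E
```

```text
(no output)
```

View pics/w1c.png

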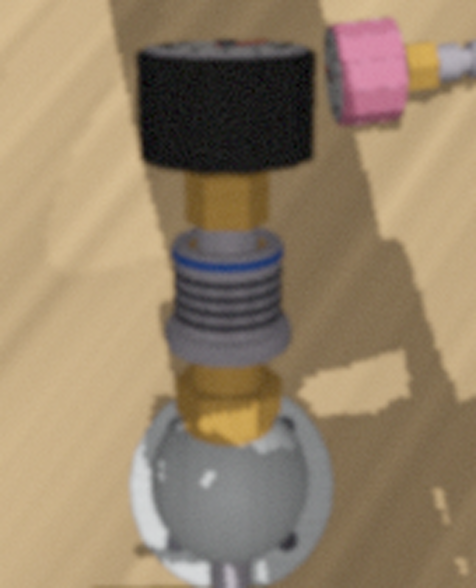

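```bash
sed -i 's/^PX.*/PX,PY,PSI=.5402,-.2149,np.radians(125.8)/' geo.py; python3 - <<'E'
from geo import *
delta(on_axis(-.009,.0005),coupR())
E
```

```text
shift mm [-6.4 -2.3 99.7] rot deg [ 0.19  0.26 -0.13] width 1.0019990788453272 t 1.3
```

```bash
python3 -m jog '[[90,[-6,-2,20],[0.2,0.2,-0.1]],[80,[-6,-2,40],[0.2,0.2,-0.1]],[75,[-6,-2,60],[0.2,0.2,-0.1]],[75,[-6,-2,75],[0.2,0.2,-0.1]],[75,[-6,-2,88],[0.2,0.2,-0.1]],[75,[-6,-2,96],[0.2,0.2,-0.1]],[75,[-6,-2,99.5],[0.2,0.2,-0.1]],[75,[-6,-2,99.5],[0.2,0.2,-0.1]],[75,[-6,-2,99.5],[0.2,0.2,-0.1]]]' 40
python3 - <<'E'
from geo import *
snap('wrist','w2')
delta(on_axis(-.009,.0005),coupR())
E
```

```text
time_s: 2.2
tcp_pos: [0.5096, -0.1732, 0.1449]
tcp_rot: [-3.14, -0.612, 2.193]
ft_force: [-0.2, -0.3, 0.1]
width: 0.746
shift mm [ 0.8  0.5 -0.4] rot deg [ 0.01 -0.05 -0.12] width 0.7522766805131276 t 2.25
```

View pics/w2.png

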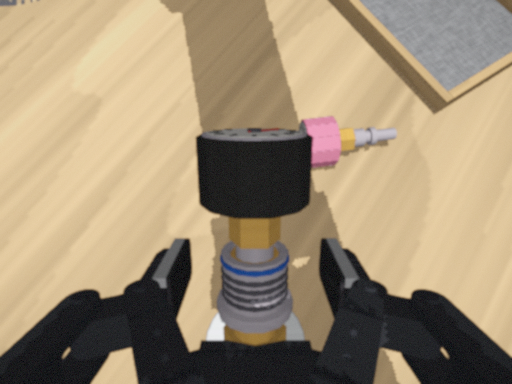

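The sleeve at (255,275) sits centred between the pads, whose inner edges are at 190 and 320. I'll close on it.

```bash
python3 -m jog '[[55,[0.5,0,0],[0,0,0]],[45,[0.5,0,0],[0,0,0]],[25,[0.5,0,0],[0,0,0]],[25,[0.5,0,0],[0,0,0]],[25,[0.5,0,0],[0,0,0]],[25,[0.5,0,0],[0,0,0]]]' 40
python3 - <<'E'
from geo import *
snap('wrist','w3');print(bot.get_obs()['width'],bot.get_obs()['ft_force'])
E
```

```text
time_s: 2.85
tcp_pos: [0.5089, -0.1729, 0.1449]
tcp_rot: [-3.139, -0.613, 2.193]
ft_force: [-2.2, -1.8, 2.9]
width: 0.344
0.3388599479969513 [-0.75421454 -2.27922835  2.78486213]
```

View pics/w3.png

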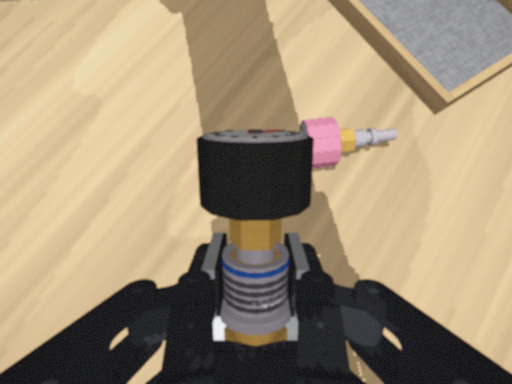

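```bash
python3 -m jog '[[25,[-2,0,0],[0,0,0]],[25,[-4,0,0],[0,0,0]],[25,[-6,0,0],[0,0,0]],[25,[-8,0,0],[0,0,0]],[25,[-9,0,0],[0,0,0]],[25,[-9.5,0,0],[0,0,0]],[25,[-9.5,0,0],[0,0,0]],[25,[-9.5,0,0],[0,0,0]],[25,[-9.5,0,0],[0,0,0]],[25,[-9.5,0,0],[0,0,0]]]' 40
python3 - <<'E'
from geo import *
snap('wrist','w4');print(bot.get_obs()['width'],bot.get_obs()['ft_force'])
E
```

```text
time_s: 3.9
tcp_pos: [0.5127, -0.1781, 0.1404]
tcp_rot: [-3.139, -0.617, 2.193]
ft_force: [-5.7, 0.4, 9.5]
width: 0.339
0.34275090864820096 [-5.72951484  0.32647749  8.44770692]
```

View pics/w4.png

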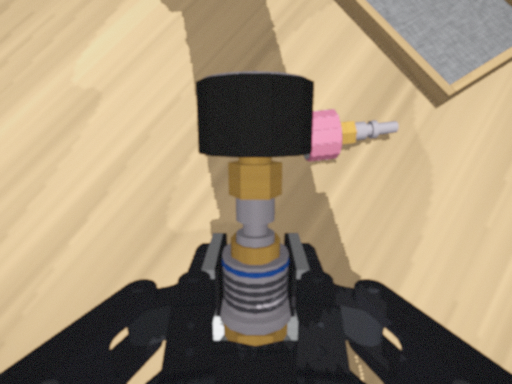

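The gauge has popped out: its case moved from rows 130–215 up to 75–155, and the plug shank shows at (255,215). Now I'll release the sleeve.

```bash
python3 -m jog '[[50,[0,0,0],[0,0,0]],[75,[0,0,0],[0,0,0]],[75,[0,0,0],[0,0,0]],[75,[0,0,0],[0,0,0]],[75,[0,0,0],[0,0,0]],[75,[0,0,0],[0,0,0]],[75,[0,0,0],[0,0,0]]]' 40
python3 - <<'E'
from geo import *
snap('wrist','w5');snap('side','s5');print(bot.get_obs()['width'],bot.get_obs()['ft_force'])
delta(on_axis(-.009,.0005),coupR())
P,f=cloud('w5');Q=P[20:340,196:312].reshape(-1,3);Q=Q[Q[:,2]>.085]
a,yc,zc=axes(PSI);d=Q-on_axis(0);t=d@a;y=d@yc;z=d@zc
for lo in np.arange(-.04,.07,.004):
    m=(t>=lo)&(t<lo+.004)&(z<.03)
    if m.sum(): print(round(lo*1e3),m.sum(),np.round(1e3*np.array([y[m].min(),y[m].max(),z[m].max()]),1))
E
```

```text
time_s: 4.65
tcp_pos: [0.5135, -0.1788, 0.1391]
tcp_rot: [-3.14, -0.613, 2.193]
ft_force: [1.2, -0.2, 0.3]
width: 0.751
0.7514061166018431 [-0.12447521  0.39735584  0.01086568]
shift mm [ 9.6  0.5 -1.3] rot deg [-0.01 -0.13 -0.12] width 0.7514061166018431 t 4.75
-40 295 [-10.2   9.8  12.5]
-36 27 [-6.1  5.9 12.3]
-32 207 [-17.2  17.4  18.9]
-28 716 [-17.9  18.   19.2]
-24 910 [-17.6  17.8  18.9]
-20 551 [-15.1  15.3  16.8]
-16 553 [-15.   15.2  17.1]
-12 583 [-15.   15.1  16.7]
-8 637 [-14.9  15.   17. ]
-4 954 [-15.1  15.3  17. ]
0 1093 [-14.6  14.9  16.5]
4 168 [-8.2  7.7  5.3]
8 343 [-8.2  8.2  7.8]
12 360 [-8.2  8.1  7.9]
16 343 [-11.2  11.7   8.1]
20 527 [-11.2  11.5   9.3]
24 530 [-11.1  11.5   8.4]
28 548 [-11.4  11.4   9.2]
32 456 [-11.3  11.3   7.3]
36 523 [-22.1  23.2  19.9]
40 1316 [-22.   23.1  20.4]
44 1338 [-21.8  22.6  19.3]
48 1370 [-21.7  23.3  19.3]
52 1382 [-21.5  22.8  18.4]
56 1434 [-21.4  22.4  18.3]
60 1442 [-21.   22.3  18.1]
64 883 [-20.8  22.   17.7]
```

View pics/w5.png

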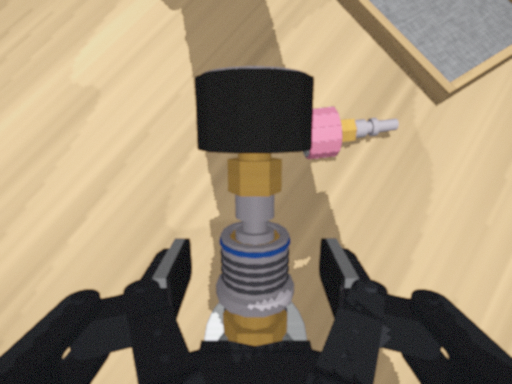

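```bash
python3 - <<'E'
from geo import *
from scipy.optimize import least_squares
a,yc,zc=axes(PSI)
for n,(v0,v1),(lo,hi) in(('w1',(110,175),(.028,.050)),('w5',(60,152),(.040,.062))):
    P,f=cloud(n);Q=P[v0:v1,190:320].reshape(-1,3);d=Q-on_axis(0);q=np.stack([d@a,d@yc,d@zc],1)
    q=q[(q[:,0]>lo)&(q[:,0]<hi)&(np.abs(q[:,1])<.018)&(q[:,2]>0)]
    tm=(lo+hi)/2
    def r(p):
        return np.hypot(q[:,1]-p[0]-p[1]*(q[:,0]-tm),q[:,2]-p[2]-p[3]*(q[:,0]-tm))-.0228
    s=least_squares(r,[0,0,0,0],loss='soft_l1',f_scale=.0005);print(n,len(q),np.round(s.x*[1e3,57.3,1e3,57.3],2),np.median(abs(s.fun)))
    # extents in t for case
    m=(np.abs(d@yc)<.015)&(np.abs(d@zc)<.04)&(d@zc>.013);print(np.nanpercentile((d@a)[m],[0.5,99.5]))
E
```

```text
w1 1688 [ 0.05 -0.04 -1.07 -1.38] 0.00043293050352043345
[0.02425828 0.0529852 ]
w5 6568 [ 0.17  0.22 -5.24 -5.67] 0.00038478032789677867
[0.03916959 0.06674692]
```

```bash
python3 - <<'E'
from geo import *
a,yc,zc=axes(PSI)
Rd=R.from_rotvec(yc*np.radians(4.5)).as_matrix()@coupR()
print(Rd[:,0],a)
delta(on_axis(.0505,-.0045),Rd)
E
```

```text
[-0.50401659  0.69883624  0.50753836] [-0.47916928  0.66438459  0.57357644]
shift mm [69.4  0.4  3.9] rot deg [-0.02 -4.63 -0.12] width 0.7514061166018431 t 4.75
```

```bash
python3 -m jog '[[95,[0,0,0],[0,0,0]],[95,[4,0,0],[0,0,0]],[95,[16,0,0],[0,-1,0]],[95,[30,0.4,1],[0,-2,0]],[95,[44,0.4,2],[0,-3,0]],[95,[56,0.4,3],[0,-4,0]],[95,[65,0.4,4],[0,-4.6,0]],[95,[69.5,0.4,4],[0,-4.6,0]],[95,[69.5,0.4,4],[0,-4.6,0]],[95,[69.5,0.4,4],[0,-4.6,0]]]' 40
python3 - <<'E'
from geo import *
snap('wrist','w6');snap('scene','c6');print(bot.get_obs()['width'],bot.get_obs()['ft_force'])
a,yc,zc=axes(PSI)
Rd=R.from_rotvec(yc*np.radians(4.5)).as_matrix()@coupR()
delta(on_axis(.0505,-.0045),Rd)
P,f=cloud('c6');c=cv2.resize(f[150:255,100:230],None,fx=5,fy=5,interpolation=cv2.INTER_CUBIC);cv2.imwrite('pics/c6c.png',c)
E
```

```text
time_s: 5.75
tcp_pos: [0.4794, -0.1307, 0.1756]
tcp_rot: [-3.14, -0.533, 2.193]
ft_force: [-0.9, -0.1, 0.3]
width: 0.948
0.9525535274907764 [-0.22554065 -0.2840909  -0.18014462]
shift mm [ 0.3  0.2 -0.4] rot deg [-0.03 -0.06 -0.15] width 0.9525535274907764 t 5.85
```

View pics/w6.png

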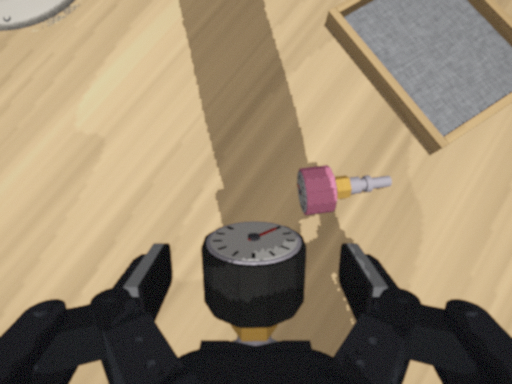

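View pics/c6c.png

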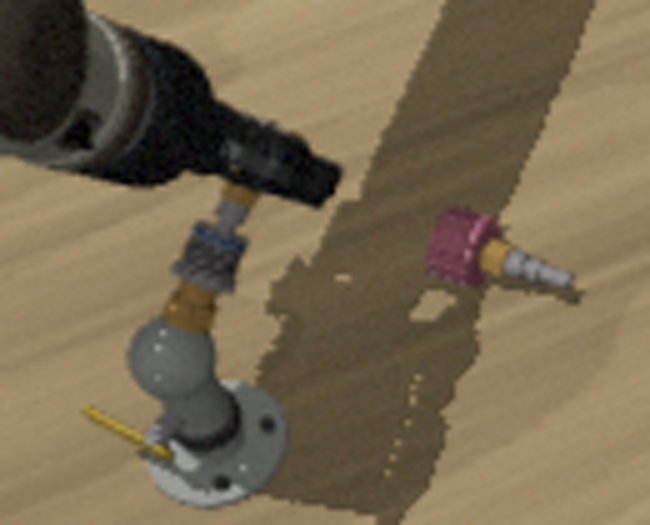

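The case at (254,275) is centred between the pads at 170 and 340. I'll grip it.

```bash
python3 -m jog '[[80,[0.3,0,-0.3],[0,0,0]],[68,[0.3,0,-0.3],[0,0,0]],[60,[0.3,0,-0.3],[0,0,0]],[56,[0.3,0,-0.3],[0,0,0]],[45,[0.3,0,-0.3],[0,0,0]],[45,[0.3,0,-0.3],[0,0,0]],[45,[0.3,0,-0.3],[0,0,0]]]' 40
python3 - <<'E'
from geo import *
o=bot.get_obs();print(o['width'],o['ft_force'],o['tcp_pos'])
a,yc,zc=axes(PSI)
Rd=R.from_rotvec(yc*np.radians(4.5)).as_matrix()@coupR()
for t,h,an in((.0505,-.004,4.5),(.0535,-.002,2.5),(.0565,-.001,1.5),(.10,-.001,1.5)):
    delta(on_axis(t,h),R.from_rotvec(yc*np.radians(an)).as_matrix()@coupR())
E
```

```text
time_s: 6.55
tcp_pos: [0.4793, -0.1305, 0.1763]
tcp_rot: [-3.14, -0.532, 2.193]
ft_force: [0.3, -0.3, 0.1]
width: 0.526
0.5263731324709445 [ 0.30608273 -0.30182494  0.13756687] [ 0.4792874  -0.13052965  0.17630586]
shift mm [-0.4  0.1 -0.2] rot deg [-0.03 -0.01 -0.12] width 0.5263731324709445 t 6.55
shift mm [ 2.3  0.  -2.5] rot deg [-0.03  1.99 -0.12] width 0.5263731324709445 t 6.55
shift mm [ 5.2  0.  -3.7] rot deg [-0.02  2.99 -0.12] width 0.5263731324709445 t 6.55
shift mm [48.5 -0.1 -7.1] rot deg [-0.02  2.99 -0.12] width 0.5263731324709445 t 6.55
```

```bash
python3 -m jog '[[45,[1.2,0,-1.2],[0,1,0]],[45,[2.4,0,-2.4],[0,2,0]],[45,[5,0,-3.2],[0,2.5,0]],[45,[8,0,-3.6],[0,2.6,0]],[45,[8,0,-3.6],[0,2.6,0]]]' 40
python3 - <<'E'
from geo import *
snap('scene','c7');snap('wrist','w7');o=bot.get_obs();print(o['width'],o['ft_force'],o['tcp_pos'])
P,f=cloud('c7');c=cv2.resize(f[150:255,100:230],None,fx=5,fy=5,interpolation=cv2.INTER_CUBIC);cv2.imwrite('pics/c7c.png',c)
E
```

```text
time_s: 7.05
tcp_pos: [0.4761, -0.1259, 0.1834]
tcp_rot: [-3.14, -0.579, 2.193]
ft_force: [0.5, -0.6, -2.3]
width: 0.529
0.5285994371394555 [-0.24719666 -0.39821168 -2.03217613] [ 0.47617674 -0.12607225  0.18335921]
```

View pics/c7c.png

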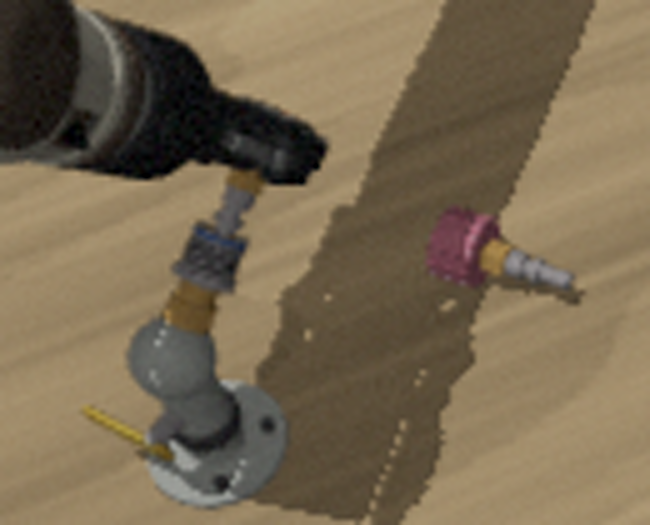

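```bash
python3 -m jog '[[45,[5,0,-0.2],[0,0,0]],[45,[11,0,-0.4],[0,0,0]],[45,[17,0,-0.6],[0,0,0]],[45,[23,0,-0.8],[0,0,0]],[45,[29,0,-1],[0,0,0]],[45,[36,0,-1.2],[0,0,0]],[45,[44,0,-1.5],[0,0,0]],[45,[52,0,-1.8],[0,0,0]],[45,[52,0,-1.8],[0,0,0]],[45,[52,0,-1.8],[0,0,0]]]' 40
python3 - <<'E'
from geo import *
snap('scene','c8');snap('wrist','w8');o=bot.get_obs();print(o['width'],o['ft_force'],o['tcp_pos'],o['tcp_rot'],o['joint_pos'])
P,f=cloud('c8');c=cv2.resize(f[150:255,100:230],None,fx=5,fy=5,interpolation=cv2.INTER_CUBIC);cv2.imwrite('pics/c8c.png',c)
E
```

```text
time_s: 8.15
tcp_pos: [0.4515, -0.0917, 0.2135]
tcp_rot: [-3.14, -0.578, 2.193]
ft_force: [0.6, -0.3, -1.6]
width: 0.532
0.5329004562551639 [-0.20644035  0.70211784 -2.68957988] [ 0.45148015 -0.0918049   0.21319084] [-3.13973377 -0.57830415  2.1928578 ] [-0.5880609   0.26022329  1.65507806  0.19632763  1.77132712 -1.22538432]
```

View pics/c8c.png

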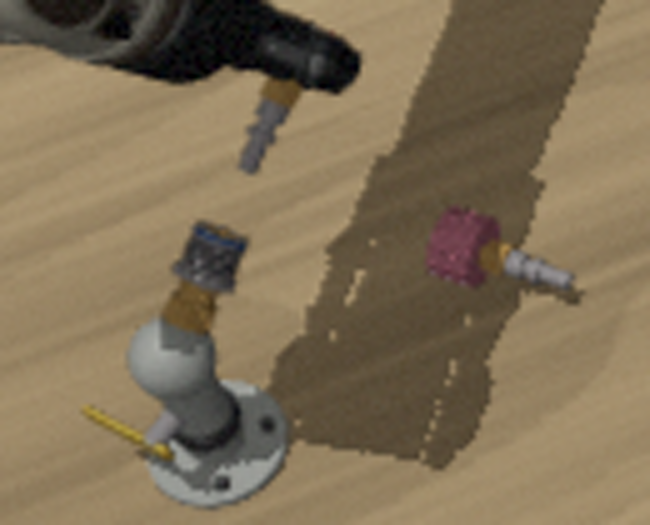

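View pics/w8.png

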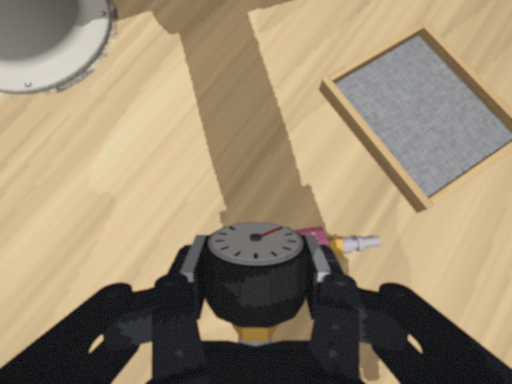

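```bash
python3 - <<'E'
from geo import *
th=np.radians(158.3);x=np.array([np.cos(th),np.sin(th),0]);z=np.array([0,0,-1.]);Rt=np.stack([x,np.cross(z,x),z],1)
delta(np.array([.4779,.2046,.13]),Rt)
delta(np.array([.4779,.2046,.213]),Rt)
E
```

```text
shift mm [145.  194.5 190. ] rot deg [  9.34 -32.25 -31.7 ] width 0.5329004562551639 t 8.25
shift mm [190.4 194.4 120.5] rot deg [  9.34 -32.25 -31.7 ] width 0.5329004562551639 t 8.25
```

```bash
python3 -m jog '[[45,[20,20,12],[0.9,-3.2,-3.2]],[45,[40,41,25],[1.9,-6.5,-6.3]],[45,[60,61,38],[2.8,-9.7,-9.5]],[45,[80,82,51],[3.7,-12.9,-12.7]],[45,[100,102,63],[4.7,-16.1,-15.8]],[45,[120,122,76],[5.6,-19.3,-19]],[45,[140,143,89],[6.5,-22.6,-22.2]],[45,[160,163,101],[7.5,-25.8,-25.4]],[45,[180,184,114],[8.4,-29,-28.5]],[45,[190,194,120],[9.34,-32.25,-31.7]],[45,[182,194,133],[9.34,-32.25,-31.7]],[45,[170,194,152],[9.34,-32.25,-31.7]],[45,[157,194,172],[9.34,-32.25,-31.7]],[45,[145,194,190],[9.34,-32.25,-31.7]],[45,[145,194,190],[9.34,-32.25,-31.7]],[45,[145,194,190],[9.34,-32.25,-31.7]]]' 40
python3 - <<'E'
from geo import *
snap('scene','c9');snap('wrist','w9');snap('side','s9');o=bot.get_obs();print(o['width'],o['ft_force'],o['tcp_pos'],o['tcp_rot'])
P,f=cloud('c9');c=cv2.resize(f[120:230,190:310],None,fx=5,fy=5,interpolation=cv2.INTER_CUBIC);cv2.imwrite('pics/c9c.png',c)
th=np.radians(158.3);x=np.array([np.cos(th),np.sin(th),0]);z=np.array([0,0,-1.]);Rt=np.stack([x,np.cross(z,x),z],1)
delta(np.array([.4779,.2046,.032]),Rt)
E
```

```text
time_s: 9.85
tcp_pos: [0.4772, 0.2043, 0.1332]
tcp_rot: [-3.141, -0.001, 2.763]
ft_force: [0.1, 0.1, -1.8]
width: 0.53
0.5295970103571193 [ 0.50420035 -0.56455136 -1.87374503] [0.478537   0.20455154 0.13481938] [3.14005432e+00 2.31862659e-03 2.76284436e+00]
shift mm [ 0.8 -0.3 99.8] rot deg [ 0.09  0.13 -0.  ] width 0.5295970103571193 t 10.0
```

View pics/c9c.png

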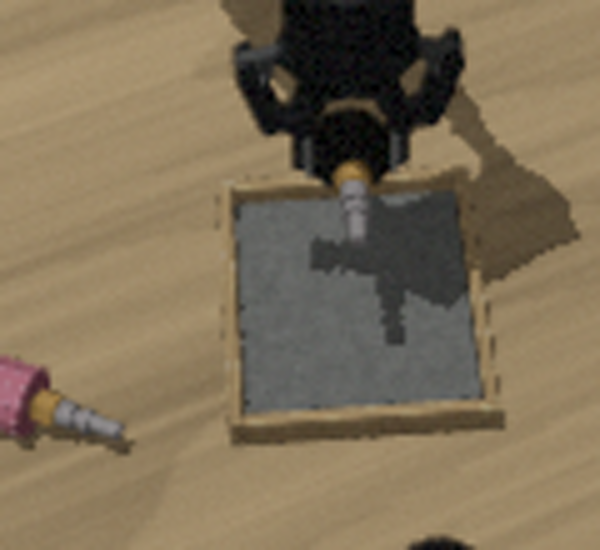

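View pics/s9.png

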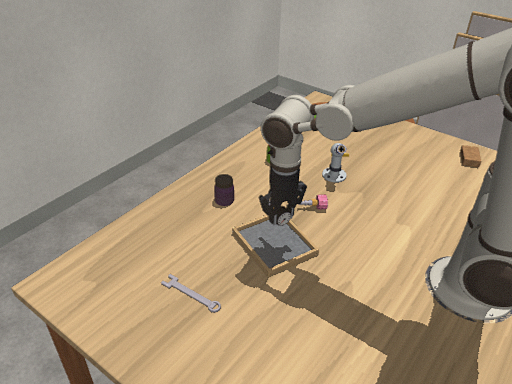

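View pics/w9.png

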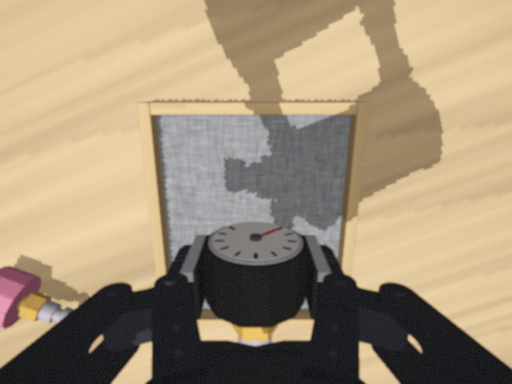

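```bash
python3 - <<'E'
from geo import *
th=np.radians(158.3);x=np.array([np.cos(th),np.sin(th),0]);y=np.array([-x[1],x[0],0]);c=np.array([.5058,.1935,.024])
for n in('w9','c9','s9'):
    d=np.load('pics/%s.npz'%n);i=d['f'].copy()
    for h,w,l,col in((0,.1,.085,(0,0,255)),(-.015,.091,.076,(255,0,0))):
        p=np.array([proj(n,c+sx*w*x+sy*l*y+[0,0,h]) for sx,sy in((1,1),(1,-1),(-1,-1),(-1,1))]).round().astype(int);cv2.polylines(i,[p],True,col,1)
    g=np.array([.4779,.2046,.032])
    for q in(g,g-.074*x): cv2.circle(i,tuple(int(v) for v in proj(n,q)),2,(0,255,0),-1)
    if n!='w9': i=cv2.resize(i[120:290,190:330],None,fx=3,fy=3)
    cv2.imwrite('pics/%so.png'%n,i)
a=cv2.imread('pics/c9o.png');b=cv2.imread('pics/w9o.png');b=cv2.resize(b,(380,285));k=np.zeros((510,800,3),np.uint8);k[:,:420]=a;k[:285,420:]=b;cv2.imwrite('pics/ov9.png',k)
E
```

```text
(no output)
```

View pics/ov9.png

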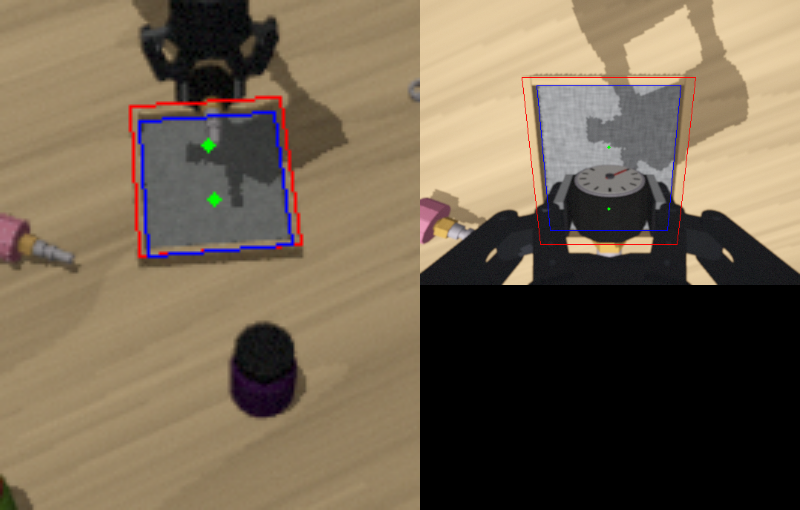

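The tray outline and the target points (case and plug tip) fit the images. I'll lower now.

```bash
python3 -m jog '[[45,[0,0,12],[0,0,0]],[45,[0,0,26],[0,0,0]],[45,[0,0,40],[0,0,0]],[45,[0,0,54],[0,0,0]],[45,[0,0,66],[0,0,0]],[45,[0,0,76],[0,0,0]],[45,[0,0,84],[0,0,0]],[45,[0,0,90],[0,0,0]],[45,[0,0,93],[0,0,0]],[45,[0,0,95],[0,0,0]],[45,[0,0,95],[0,0,0]],[45,[0,0,95],[0,0,0]]]' 40
python3 - <<'E'
from geo import *
snap('side','s10');o=bot.get_obs();print(o['width'],o['ft_force'],o['tcp_pos'],o['tcp_rot'])
P,f=cloud('s10');cv2.imwrite('pics/s10c.png',cv2.resize(f[170:290,220:340],None,fx=5,fy=5,interpolation=cv2.INTER_CUBIC))
E
```

```text
time_s: 11.2
tcp_pos: [0.4778, 0.2044, 0.0386]
tcp_rot: [3.141, 0.001, 2.763]
ft_force: [0.0, -0.6, -2.1]
width: 0.529
0.5276464216711527 [ 0.13009137 -0.5162642  -2.30753078] [0.47780701 0.20445155 0.03864841] [3.14104535e+00 8.44344169e-04 2.76296910e+00]
```

View pics/s10c.png

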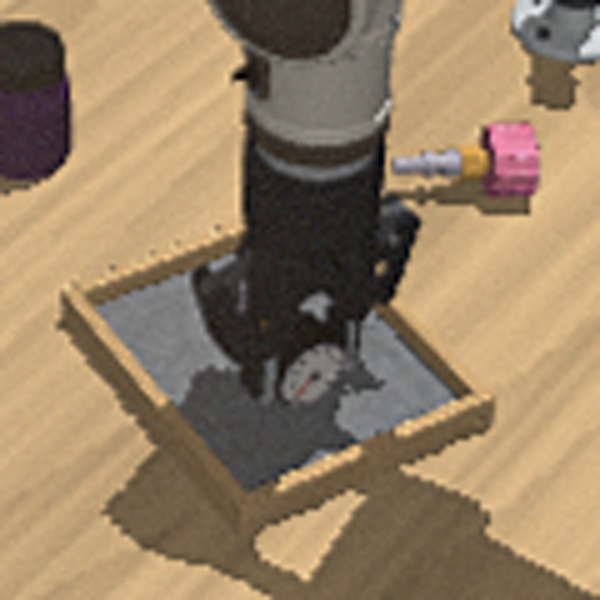

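```bash
python3 -m jog '[[45,[0,0,0.7],[0,0,0]],[45,[0,0,1.4],[0,0,0]],[45,[0,0,2],[0,0,0]],[45,[0,0,2],[0,0,0]]]' 40;  python3 -m jog '[[45,[0,0,0.5],[0,0,0]],[45,[0,0,1],[0,0,0]],[45,[0,0,1],[0,0,0]]]' 40
```

```text
time_s: 11.65
tcp_pos: [0.4777, 0.2044, 0.0367]
tcp_rot: [3.141, 0.0, 2.763]
ft_force: [-1.5, -0.5, 3.4]
width: 0.53
time_s: 11.95
tcp_pos: [0.4778, 0.2044, 0.0366]
tcp_rot: [-3.141, 0.0, 2.763]
ft_force: [-4.5, -2.5, 11.7]
width: 0.527
```

It's touching the lining (about 14 N). I'll ease off and open slowly.

```bash
python3 -m jog '[[45,[0,0,-0.6],[0,0,0]],[50,[0,0,-0.8],[0,0,0]],[55,[0,0,-0.8],[0,0,0]],[60,[0,0,-0.8],[0,0,0]],[66,[0,0,-0.8],[0,0,0]],[72,[0,0,-0.8],[0,0,0]],[75,[0,0,-0.8],[0,0,0]],[75,[0,0,-0.8],[0,0,0]],[75,[0,0,-0.8],[0,0,0]]]' 20
python3 - <<'E'
from geo import *
snap('wrist','w11');o=bot.get_obs();print(o['width'],o['ft_force'],o['tcp_pos'])
E
```

```text
time_s: 12.85
tcp_pos: [0.4774, 0.2044, 0.036]
tcp_rot: [3.142, 0.0, 2.763]
ft_force: [-0.3, -0.1, 0.4]
width: 0.753
0.7457616830021067 [ 0.19135234  0.24657351 -0.93477765] [0.47741595 0.20439051 0.03599031]
```

View pics/w11.png

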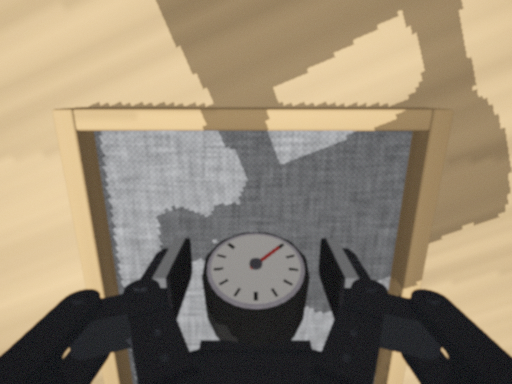

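The fingers are clear of the gauge on both sides (pads at 190 and 320, case 205–307). I'll retreat straight up.

```bash
python3 -m jog '[[75,[0,0,-4],[0,0,0]],[75,[0,0,-12],[0,0,0]],[75,[0,0,-25],[0,0,0]],[75,[0,0,-45],[0,0,0]],[75,[0,0,-70],[0,0,0]],[75,[0,0,-100],[0,0,0]],[75,[0,0,-130],[0,0,0]],[75,[0,0,-150],[0,0,0]],[75,[0,0,-150],[0,0,0]],[75,[0,0,-150],[0,0,0]]]'
python3 - <<'E'
from geo import *
snap('wrist','w12');snap('scene','c12');snap('side','s12')
P,f=cloud('w12')
th=np.radians(158.3);x=np.array([np.cos(th),np.sin(th),0]);y=np.array([-x[1],x[0],0]);c=np.array([.5058,.1935,0])
Q=P.reshape(-1,3);d=Q-c;u=d@x;v=d@y;m=(abs(u)<.085)&(abs(v)<.07)&(Q[:,2]>.013)&(Q[:,2]<.07)
print(m.sum(),u[m].min(),u[m].max(),v[m].min(),v[m].max(),Q[m,2].max())
for lo in np.arange(-.09,.09,.01):
    k=m&(u>=lo)&(u<lo+.01)
    if k.sum():print(round(lo,2),k.sum(),np.round([v[k].min(),v[k].max(),np.percentile(Q[k,2],98)],4))
o=bot.get_obs();print(o['ft_force'])
P,f=cloud('c12');cv2.imwrite('pics/c12c.png',cv2.resize(f[130:260,100:310],None,fx=3.8,fy=3.8,interpolation=cv2.INTER_CUBIC))
# objects moved?
for n in('scene','side'):
    A=cloud(n+'0')[0];B=cloud({'scene':'c12','side':'s12'}[n])[0]
    for nm,(cx,cy) in{'violet':(.752,.127),'green':(.757,-.154)}.items():
        for W in(A,B):
            q=W.reshape(-1,3);k=(np.hypot(q[:,0]-cx,q[:,1]-cy)<.08)&(q[:,2]>.08)&(q[:,2]<.09);print(n,nm,np.round(np.nanmean(q[k],0),4) if k.sum() else None)
E
```

```text
time_s: 13.9
tcp_pos: [0.4775, 0.2044, 0.1865]
tcp_rot: [3.141, 0.001, 2.763]
ft_force: [-0.0, -0.1, -0.9]
width: 0.754
2801 -0.05128591295644136 0.04133710631542501 -0.023765971025952026 0.02231115590872612 0.06129123009641299
-0.06 8 [-0.0047  0.0038  0.0199]
-0.05 79 [-0.0058  0.0049  0.0226]
-0.04 72 [-0.0086  0.0078  0.0288]
-0.03 131 [-0.0087  0.0078  0.0315]
-0.02 123 [-0.0103  0.0084  0.0365]
-0.01 87 [-0.0113  0.0105  0.0383]
-0.0 312 [-0.0229  0.0221  0.0555]
0.01 470 [-0.0237  0.022   0.0584]
0.02 520 [-0.0232  0.0223  0.061 ]
0.03 941 [-0.0238  0.022   0.0572]
0.04 58 [-0.011   0.0129  0.0246]
[-0.12436035 -0.01556648 -0.17935008]
scene violet [0.7514 0.1265 0.0838]
scene violet [0.7513 0.1261 0.084 ]
scene green [ 0.7577 -0.164   0.084 ]
scene green [ 0.7573 -0.1637  0.0839]
side violet [0.7495 0.1309 0.0841]
side violet [0.7502 0.1317 0.084 ]
side green [ 0.7559 -0.1582  0.0843]
side green [ 0.7735 -0.145   0.084 ]
```

View pics/w12.png

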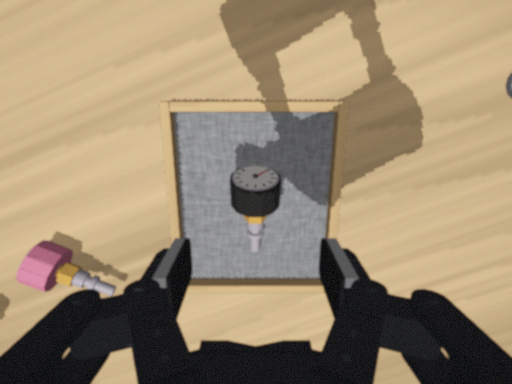

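View pics/c12c.png

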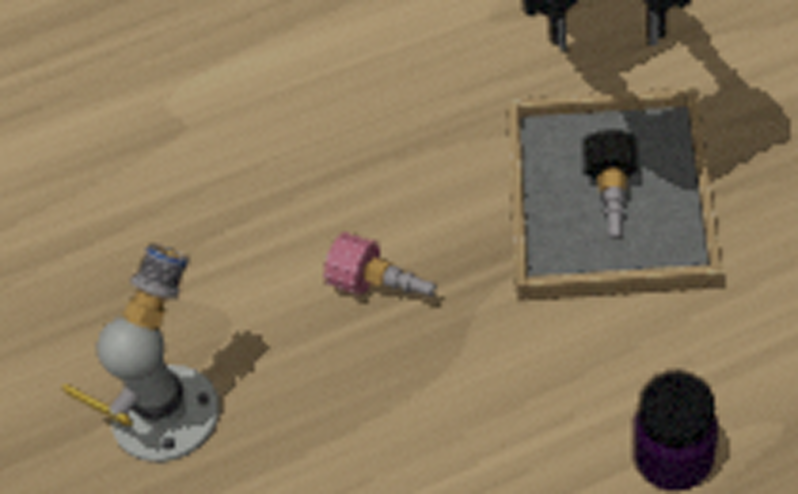

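```bash
python3 - <<'E'
from geo import *
th=np.radians(158.3);x=np.array([np.cos(th),np.sin(th),0]);y=np.array([-x[1],x[0],0]);c=np.array([.5058,.1935,0])
for n in('w12','c12','s12'):
    P,f=cloud(n);Q=P.reshape(-1,3);d=Q-c;u=d@x;v=d@y;z=Q[:,2]
    L=(abs(u)<.085)&(abs(v)<.07)&(z<.013)&(z>0);print(n,'lining z',np.median(z[L]))
    m=(abs(v)<.004)&(z>.013)&(z<.07)&(abs(u)<.06)
    o=np.argsort(u[m]);print(np.round(1e3*np.stack([u[m][o],z[m][o]],1),1)[::max(1,m.sum()//28)].tolist())
i=cv2.imread('pics/s12.png');cv2.imwrite('pics/s12c.png',cv2.resize(i[200:280,225:325],None,fx=7,fy=7,interpolation=cv2.INTER_CUBIC))
E
```

```text
w12 lining z 0.00910464550345591
[[-51.3, 17.9], [-46.5, 20.2], [-42.1, 22.0], [-37.4, 22.1], [-31.2, 27.8], [-27.8, 28.0], [-25.0, 27.1], [-19.0, 30.6], [-15.1, 32.2], [-10.1, 36.4], [-6.3, 38.0], [3.3, 54.0], [6.6, 54.9], [9.6, 55.4], [12.4, 55.4], [15.1, 57.6], [17.9, 57.7], [20.5, 59.8], [23.3, 60.0], [25.7, 59.1], [28.1, 61.1], [29.7, 57.7], [31.1, 56.3], [32.3, 51.3], [33.5, 45.9], [34.8, 43.9], [36.9, 41.6], [38.1, 31.5], [39.7, 26.3]]
c12 lining z 0.007771022736004718
[[-52.2, 14.1], [-50.1, 16.3], [-46.8, 17.5], [-44.4, 19.3], [-42.7, 22.5], [-38.0, 21.4], [-34.4, 21.8], [-32.7, 25.7], [-30.9, 22.9], [-30.0, 27.4], [-26.6, 27.4], [-22.4, 27.1], [-21.9, 26.8], [-19.7, 28.9], [-17.4, 31.3], [-15.0, 28.7], [-13.7, 31.9], [-9.5, 31.7], [-7.5, 34.8], [-2.1, 38.0], [2.0, 32.9], [2.2, 37.7], [3.6, 36.1], [3.7, 41.4], [4.7, 60.5], [5.2, 49.8], [9.3, 50.1], [11.1, 52.6], [13.9, 49.5], [15.6, 57.7], [16.7, 55.6], [20.2, 57.1], [21.2, 55.5], [21.9, 59.7], [26.5, 59.2]]
s12 lining z 0.008486190547181416
[[-48.6, 19.2], [-45.8, 20.6], [-34.6, 21.6], [-30.6, 24.4], [-25.2, 27.2], [-20.0, 30.6], [-0.4, 50.0], [6.2, 55.7], [7.8, 54.5], [10.3, 54.9], [14.8, 56.8], [17.6, 56.0], [21.7, 56.9], [25.1, 59.1], [27.3, 56.1], [27.7, 38.5], [28.7, 53.8], [29.4, 46.7], [31.0, 50.9], [31.3, 57.5], [31.4, 55.3], [31.8, 45.6], [32.6, 34.6], [33.5, 49.9], [34.5, 37.5], [35.1, 36.0], [36.7, 25.8], [37.2, 32.8], [37.5, 34.8], [37.7, 17.3], [38.9, 25.1], [39.7, 22.0], [41.1, 25.4]]
```

View pics/s12c.png

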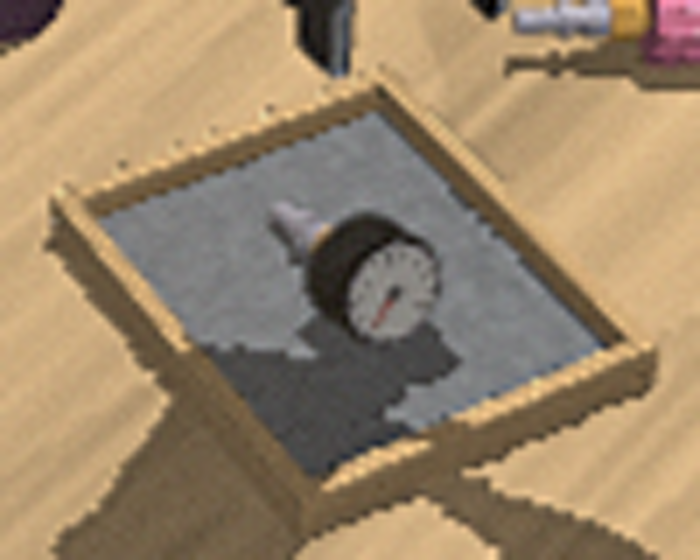

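```bash
python3 -c "
from cell import bot
print(bot.job_done())"
```

```text
the job is handed in; nothing more can be done
None
```

The job is done and handed in. I drew the sleeve back until the gauge popped out, then let go, and the sleeve sprang fully forward with the gauge still in the coupler. I then gripped the case, drew the gauge straight out along the coupler's axis and laid it on the tray lining. It took about 14 s of the 46 s.

Last checks before handing in:
- **Gauge position:** it lies inside the tray walls, with the case about 24 mm and the plug tip about 50 mm from the tray's centre along its long side. The fingers were open and well clear.
- **Gauge tilt (not fully level):** it rests on its plug tip and the case's back edge, dial end up, tilted about 16° (limit 20°). The case centre is about 35 mm above the bench, against 32 mm if level and 37 mm allowed. I left it because it appears stable and within limits.
- **Forces:** the wrist force stayed at about 14 N or less in every reading, the highest being at touchdown on the lining.
- **Sleeve:** measured forward after I let go, and the final picture agrees.
- **Jars and wrench:** the scene camera puts both jars within 1 mm of where they started. The side camera's green-jar reading moved 2 cm, which I put down to the arm partly blocking that view, since the scene camera disagrees. I did not re-measure the wrench, but the arm never went near it.

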